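# Open the ventilated touch-latch cupboard

## Task

Two small push-to-open cupboards stand on the bench. Open the one with the slotted door: press that door in at its free edge with the fingertips until the catch lets go, take the hand away so that the spring pushes the door ajar, then push the door from behind with a finger until it stands wide open, about square to its cupboard, and leave it there. Press and push gently, do not pinch the door, keep the plain door shut and leave everything else where it stands.

Things in the scene. Friction and masses are not known exactly. Their poses are not given: they have to be found in the camera images.
- vented_cupboard: The cupboard to open: grey metal box 180 wide (y) x 160 deep (x) x 190 high, fixed; its white door, without handle, has five level slots, 10 mm high. Origin: centre of the box's underside; x points to its back, y to its left seen from the front, z up. The door hangs on the -x side; shut, its back face stands 8 mm in front of the box (88 mm from the origin), its front face 20 mm in front.
- plain_cupboard: The other cupboard: the same box, door, hinge side and axes, but the door is a plain sheet without slots. It must stay shut. The two may stand in either order.
- vented_door (a joint): Hinge of the slotted door, rad: 0 shut and latched, positive opening to the front, negative pressed in; range -0.045 to 1.65. Pressing the free edge in about 5 mm (below -0.025; stop at 8 mm) with 3 to 8 N frees the catch; let go, a spring pushes the door out to about 0.4 (free edge about 65 mm out). Beyond that it swings with about 1 N at the free edge and stays where left. It does not latch again.
- plain_door (a joint): Hinge of the plain door, the same; must stay at 0.
- vented_press (a point): Point on the front face of the slotted door to press, 20 mm from its free edge and 20 mm below its top edge. Moves with the door.
- vented_edge_top (a point): Top corner of the slotted door at its free edge, on the back face, 186 mm above the bench, 176 mm from the hinge axis; moves and turns with the door: x to the door's back, y to the hinge. The upper half of the door's back is smooth; 40 to 60 mm above the bench a small steel striker stands 35 mm out from it, 16 mm from the free edge.
- vented_hinge (a point): Point on the slotted door's upright hinge axis (left edge of the door, on its back face, 88 mm left and 88 mm in front of the cupboard's origin), at the height of the door's top edge, 186 mm. The door is 176 wide, 178 high (8 to 186 mm above the bench), 12 thick; its free edge is at the right.
- salt_shaker: Glass salt shaker, 44 diameter x 90, standing on top of the slotted cupboard toward the back. Origin: centre of its underside. Leave alone.
- sauce_cup: Small steel sauce cup, 61 diameter x 35, standing on top of the plain cupboard toward the back. Origin: centre of its underside. Leave alone.
- bean_tin: Tin, 57 diameter x 72, on the bench at the front right. Origin: centre of its underside. Leave alone.
- tongs: Steel tongs, 73 x 242 x 24, lying on the bench near the robot. Origin: under their middle. Leave alone.
- tomato: Tomato, 75 diameter x 79, on the bench at the front left. Origin: its underside. Leave alone.

How it is judged:
By the outcome, as a careful person would: the job done as asked, in the order asked, and still so for the second after the job is handed in, with the robot touching nothing.
It also fails if it takes over 58 s, if anything falls off the work surface, if the arm or the gripper's body presses on something with over 40 N, if the wrist force passes 120 N, or if a joint passes its speed limit or range.

## Robot

A 6-joint arm with a two-finger parallel gripper is mounted at the origin on the work surface; the furniture and walls round the work are solid. World frame = base frame: x ahead of the robot, y to its left, z up, the work surface at z = 0. Lengths are in m, angles in rad, forces in N, time in s.
With the tool pointing down it reaches from about 0.3 to 0.85 m from the base axis. Payload 5.4 kg.
Tool frame: the origin (TCP) lies at the very end of the fingers, on their centre line; the grasp point (between the pads) lies 19 mm behind it; z points along the fingers, y is the line along which they close (so a half turn about z gives the same grasp; the last joint's range is limited). The gripper opens to 85 mm and grips with 20 to 120 N. Pads are 22 mm wide; open, the fingers measure 114 mm over their backs; the gripper's body (76 mm by 85 mm) begins 54 mm behind the grasp point. The pads swing forward as they close: fully open they stand 13 mm farther back than shut.
Start: joints at [1.095, 0.158, 1.597, -0, 1.386, -0.21], TCP at [0.151, 0.555, 0.193] pointing down, gripper open.
Joint ranges: [-2.91, 2.91], [-0.94, 2.29], [0.18, 2.7], [-1.29, 4.43], [0.17, 2.64], [-3, 3]. Speed limits (rad/s): [2.57, 2.57, 3.14, 3.14, 3.14, 3.14].

## Interface

Orientations are given as a unit quaternion [x, y, z, w].
In Python, from workcell import ctrl gives the robot as it stands.
- The arm moves only by the shell command python3 -m inch 'ROWS' [FORCE]. ROWS is JSON, a list of rows, each a list of 3 entries, a list of its own where there are three numbers: the shift along the tool's x, y, z in m, then the turn about the tool's z in rad, then the opening, from 0 (shut) to 1 (fully open). In form: [[[x, y, z], twist, fingers], ...]. A call has 1 to 8 rows; each row shifts and turns the commanded pose from where the row before left it, along the tool's axes as they then stand; what a row does not reach is not made up. A row lasts 1/10 s, in which the tool goes at most 50 mm and 8.59 degrees, less where a joint would pass 70% of its speed; a pose out of reach is approached as far as the arm can. A call with a gripper value outside its range is refused whole. The fingers move at their own pace and stop on an object; FORCE is the grip in N (left out, the last holds). Time passes only in rows, so rows that do not move let the fingers close. It gives the time, the measured TCP pose, the force, the opening and the grip force at its end, in the units of the state.
- ctrl.state(): the state, without advancing time (a new reading comes with each control period).
- ctrl.grab_frame(name): name is "scene" or "top" or "wrist"; returns a dict with "frame" (480x640x3 uint8, blue, green, red), "vfov" (degrees; the focal length in pixels is half the picture's height over the tangent of half this angle, whatever the lens; pixels are square), "cx", "cy" (the principal point, pixels), "cam_to_world" (4x4, takes a point from camera to world coordinates); the wrist camera has in their place "mount" (4x4, takes a point from camera to tool coordinates, whose origin is the TCP and whose axes are the flange's). Camera axes: x right, y down, z forward; pixel columns grow to the right and rows downward; lengths in m; the calibration is good to about 2 mm. A picture is of the moment at which its call begins: read the wrist's pose just before it. There is no depth.
- ctrl.close_job(): hands the job in; it is judged then, once.
The state is a dict: "clock": time; "qpos": joint angles; "joint_vel": joint speeds; "tau": joint torques, N m; "tool_pos": TCP position; "tcp_rot": TCP orientation; "ft_force": force on the tool from outside, world axes, zero at the start; "torque": the same for the moment, N m; "finger_gap": finger opening in m; "grip_force": force on a finger pad.
Only numpy, scipy, OpenCV 4.12 (cv2) and the standard library are available. Lean on these libraries where they do the work, as an engineer would, in place of code of your own. Each camera call takes 0.05 s, during which the arm holds its last target. There are 200 camera calls.

## Working session

There is one attempt and no reset: what is moved stays moved. The work goes in short steps, Python scripts to look and compute and a shell command to move; the robot and the scene stay as the last step left them, time stands still between calls to the robot, and variables do not carry over. Pictures are saved under pics/ and viewed, at most 10 in all, crops included, and the job is handed in when it is done.

```bash
ls; mkdir -p pics; python3 - <<'E'
from workcell import ctrl
import cv2,numpy as np
np.set_printoptions(precision=4,suppress=True)
s=ctrl.state();print(s['clock'],s['tool_pos'],s['tcp_rot'],s['finger_gap'])
for n in['scene','top']:
    f=ctrl.grab_frame(n);cv2.imwrite(f'pics/{n}0.png',f['frame']);print(n,f['vfov'],f['cx'],f['cy']);print(np.array(f['cam_to_world']))
E
```

```text
pics
0.0 [0.1508 0.5542 0.1921] [ 0.1325  0.9912 -0.0009 -0.0003] 0.08545294798267183
scene 55.632609271519264 315.54836212202815 235.0676082628549
[[-0.6411 -0.6662  0.3809  0.1963]
 [-0.7674  0.553  -0.3245  0.2362]
 [ 0.0055 -0.5003 -0.8658  0.9582]
 [ 0.      0.      0.      1.    ]]
top 47.148297225018766 322.2326396831305 232.72110354247096
[[-0.299  -0.871   0.3897  0.1612]
 [-0.9542  0.2752 -0.1169  0.0426]
 [-0.0055 -0.4068 -0.9135  1.0623]
 [ 0.      0.      0.      1.    ]]
```

View pics/scene0.png

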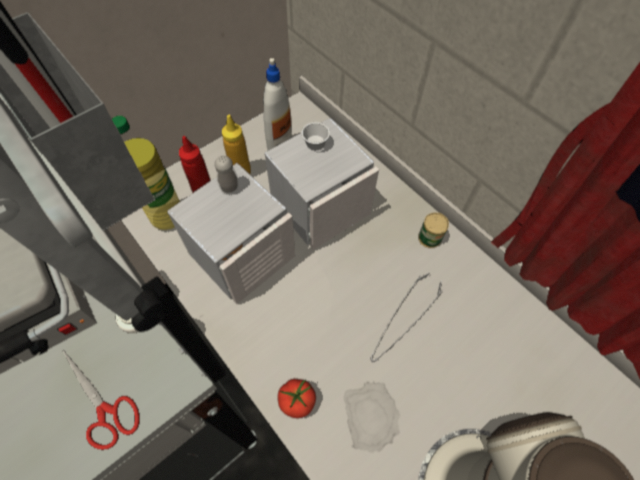

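View pics/top0.png

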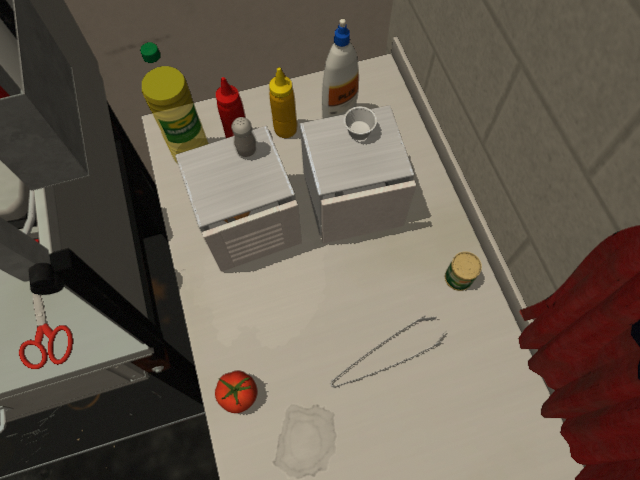

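The slotted door is on the left cupboard (top view, door about (205..300, 200..270)), the plain one is on the right, and the tongs and tomato lie in front. I'll enlarge the slotted door in both views.

```bash
python3 - <<'E'
import cv2,numpy as np
a=cv2.imread('pics/top0.png')[110:290,170:350];b=cv2.imread('pics/scene0.png')[150:310,155:315]
cv2.imwrite('pics/c1.png',np.hstack([cv2.resize(a,(400,400),interpolation=3)]*1+[cv2.resize(b,(400,400),interpolation=3)]))
E
```

```text
(no output)
```

View pics/c1.png

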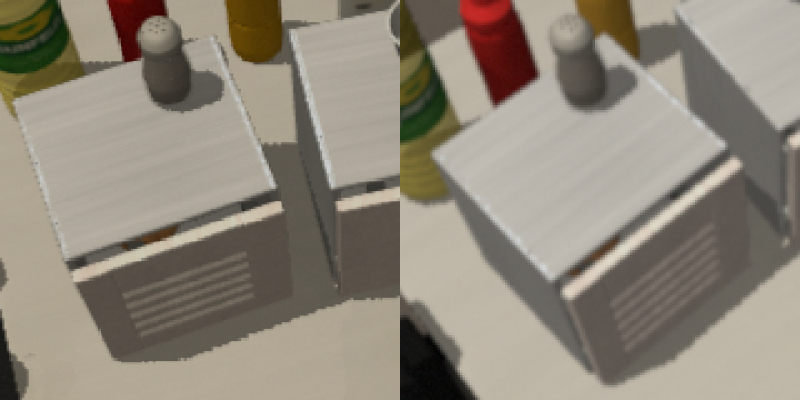

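```bash
cat > h.py <<'E'
import numpy as np
from scipy.optimize import least_squares
np.set_printoptions(precision=4,suppress=True)
C={'scene':(55.6326,315.548,235.068,np.array([[-0.6411,-0.6662,0.3809,0.1963],[-0.7674,0.553,-0.3245,0.2362],[0.0055,-0.5003,-0.8658,0.9582]])),
'top':(47.1483,322.233,232.721,np.array([[-0.299,-0.871,0.3897,0.1612],[-0.9542,0.2752,-0.1169,0.0426],[-0.0055,-0.4068,-0.9135,1.0623]]))}
def ray(c,u,v):
    f,cx,cy,T=C[c];f=240/np.tan(np.radians(f/2));return T[:,3],T[:,:3]@np.array([(u-cx)/f,(v-cy)/f,1])
def onz(c,u,v,z):
    o,d=ray(c,u,v);return o+d*(z-o[2])/d[2]
def w(p,l):
    c,s=np.cos(p[2]),np.sin(p[2]);return np.array([p[0]+c*l[0]-s*l[1],p[1]+s*l[0]+c*l[1]])
def fit(obs):
    r=lambda p:np.concatenate([w(p,l)-onz(c,u,v,l[2])[:2] for c,u,v,l in obs])
    s=least_squares(r,[.6,.1,0]);return s.x,r(s.x).reshape(-1,2)
E
python3 - <<'E'
from h import *
b=.19
o=[('top',176.8,155,(.08,.09,b)),('top',267.6,127.1,(.08,-.09,b)),('top',293.7,194.6,(-.08,-.09,b)),('top',201.5,224.8,(-.08,.09,b)),
('top',203.8,236,(-.1,.088,.186)),('top',297.8,205.4,(-.1,-.088,.186)),
('scene',168.2,212,(.08,.09,b)),('scene',215.8,260,(-.08,.09,b)),('scene',285,210,(-.08,-.09,b)),('scene',223,270,(-.1,.088,.186)),('scene',292.2,216,(-.1,-.088,.186))]
p,r=fit(o);print('vent',p);print(r)
print('press',w(p,(-.1,-.068)),'free edge front',w(p,(-.1,-.088)),'hinge',w(p,(-.088,.088)))
q,r=fit([('top',302,123,(.08,.09,b)),('top',398,108,(.08,-.09,b)),('top',411,177,(-.08,-.09,b)),('top',314,196,(-.08,.09,b))]);print('plain',q);print(r)
print('plain door front L/R',w(q,(-.1,.088)),w(q,(-.1,-.088)))
for n,c in dict(tom=(237,391),tin=(464,268),tong1=(335,385),tong2=(432,319),tong3=(444,340),).items(): print(n,onz('top',*c,.04 if n[1]=='o' and n=='tom' else .0))
E
```

```text
vent [0.6936 0.0476 0.0562]
[[ 0.0031  0.0008]
 [ 0.0043 -0.002 ]
 [-0.0013 -0.0041]
 [-0.0028  0.0051]
 [-0.0024  0.0008]
 [-0.0004 -0.0019]
 [ 0.0044  0.0006]
 [-0.0042  0.0049]
 [ 0.0005 -0.005 ]
 [ 0.      0.0011]
 [-0.0012 -0.0004]]
press [ 0.5976 -0.0259] free edge front [ 0.5987 -0.0459] hinge [0.6008 0.1305]
plain [ 0.6752 -0.1801 -0.1369]
[[ 0.0034 -0.0011]
 [ 0.0016  0.007 ]
 [-0.0068 -0.0024]
 [ 0.0018 -0.0035]]
plain door front L/R [ 0.5882 -0.0792] [ 0.5641 -0.2536]
tom [0.3453 0.152  0.04  ]
tin [ 0.4511 -0.3471  0.    ]
tong1 [ 0.3078 -0.0225  0.    ]
tong2 [ 0.3712 -0.2442  0.    ]
tong3 [ 0.3254 -0.2507  0.    ]
```

```bash
python3 - <<'E'
from h import *
import cv2
for c in C:
    f,cx,cy,T=C[c];f=240/np.tan(np.radians(f/2))
    for P in [(.151,.554,.19),(.151,.554,.35),(.25,.4,.22),(.35,.25,.22),(.537,-.03,.2)]:
        d=T[:,:3].T@(np.array(P)-T[:,3]);print(c,P,d[:2]/d[2]*f+[cx,cy],d[2])
R=np.array([[-.965,.263],[.263,.965]]) # cols tool x,y in world (symmetric)
d=np.array([.537-.1508,-.0293-.5542]);print('tool shift',R@d)
from workcell import ctrl
cv2.imwrite('pics/w0.png',ctrl.grab_frame('wrist')['frame'])
E
```

```text
scene (0.151, 0.554, 0.19) [132.6143 727.9724] 0.54472669
scene (0.151, 0.554, 0.35) [ 71.213  806.4273] 0.40619869000000003
scene (0.25, 0.4, 0.22) [192.3911 553.2064] 0.6064347900000001
scene (0.35, 0.25, 0.22) [241.273  415.2365] 0.6931997900000001
scene (0.537, -0.03, 0.2) [306.0025 237.7498] 0.87260409
top (0.151, 0.554, 0.19) [-37.9947 611.2123] 0.73308845
top (0.151, 0.554, 0.35) [-128.5251  644.4717] 0.58692845
top (0.25, 0.4, 0.22) [ 60.3461 495.12  ] 0.76226635
top (0.35, 0.25, 0.22) [154.4823 390.7713] 0.81877135
top (0.537, -0.03, 0.2) [299.8586 234.7529] 0.94264725
tool shift [-0.5261 -0.4615]
```

View pics/w0.png

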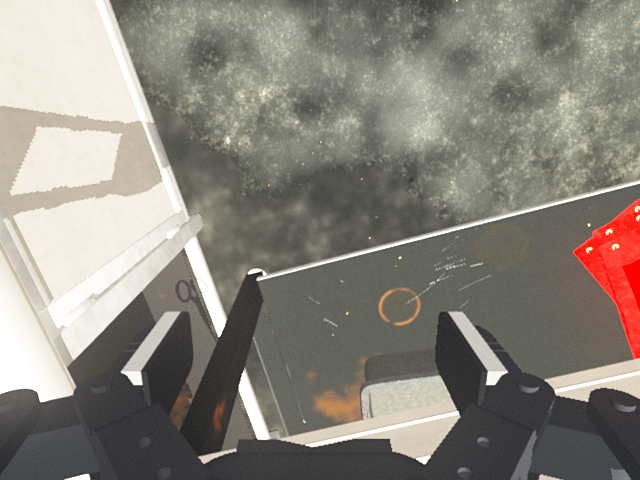

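The wrist view shows an open floor and oven region below the hand, with nothing between it and the bench at tool height. I'll rise first, then cross over.

```bash
python3 -m inch '[[[0,0,-0.04],0,0],[[0,0,-0.04],0,0],[[-0.035,-0.031,0],0,0],[[-0.035,-0.031,0],0,0],[[-0.035,-0.031,0],0,0],[[-0.035,-0.031,0],0,0],[[-0.035,-0.031,0],0,0],[[-0.035,-0.031,0],0,0]]' 20; python3 -m inch '[[[-0.035,-0.031,0],0,0],[[-0.035,-0.031,0],0,0],[[-0.035,-0.031,0],0,0],[[-0.035,-0.031,0],0,0],[[-0.035,-0.031,0],0,0],[[-0.035,-0.031,0],0,0],[[-0.035,-0.031,0],0,0]]'; python3 -m inch '[[[0,0,0],-0.107,0],[[0,0,0],-0.107,0],[[0,0,0],-0.107,0],[[0,0,0],0,0],[[0,0,0],0,0]]'
```

```text
clock: 0.95
tool_pos: [0.3053, 0.3185, 0.2729]
tcp_rot: [0.132, 0.991, -0.0, 0.0]
ft_force: [1.5, -0.1, 0.6]
finger_gap: 0.0003
grip_force: 0.0
clock: 1.65
tool_pos: [0.4848, 0.0446, 0.2729]
tcp_rot: [0.133, 0.991, 0.0, -0.0]
ft_force: [0.1, 0.8, -0.2]
finger_gap: 0.0001
grip_force: 0.0
clock: 2.15
tool_pos: [0.4841, 0.0465, 0.2729]
tcp_rot: [-0.026, 1.0, 0.0, -0.0]
ft_force: [0.6, 0.1, -0.5]
finger_gap: 0.0002
grip_force: 0.0
```

```bash
python3 -m inch '[[[-0.024,-0.039,0],0,0],[[-0.024,-0.039,0],0,0],[[0,0,0],0,0],[[0,0,0],0,0]]'; python3 - <<'E'
from workcell import ctrl
import cv2,numpy as np
s=ctrl.state();f=ctrl.grab_frame('wrist');cv2.imwrite('pics/w1.png',f['frame']);print(s['tool_pos'],s['tcp_rot'],s['ft_force']);print(f['vfov'],f['cx'],f['cy']);print(np.round(f['mount'],4))
E
```

```text
clock: 2.55
tool_pos: [0.5364, -0.0292, 0.2726]
tcp_rot: [-0.026, 1.0, 0.0, -0.001]
ft_force: [0.6, -0.4, 0.4]
finger_gap: -0.0001
grip_force: 0.0
[ 0.53639311 -0.02915624  0.27259086] [-2.62365960e-02  9.99655522e-01  3.57140085e-04 -5.92825125e-04] [ 0.6118372  -0.36608953  0.42492203]
59.860436720830656 313.81442880502044 239.14334358655995
[[ 4.000e-04 -9.569e-01 -2.903e-01  7.350e-02]
 [ 1.000e+00  4.000e-04 -0.000e+00 -9.000e-04]
 [ 1.000e-04 -2.903e-01  9.569e-01 -1.809e-01]
 [ 0.000e+00  0.000e+00  0.000e+00  1.000e+00]]
```

View pics/w1.png

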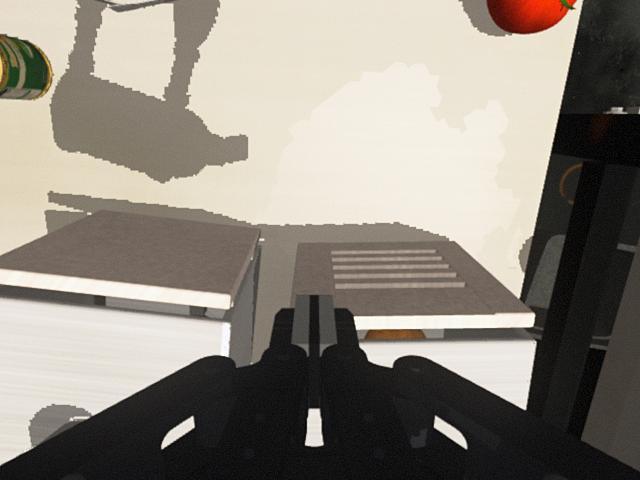

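The slotted door's front top edge runs from the free corner at about (292,306) to the hinge corner at (534,314). The plain door's left corner is at about (230,293).

```bash
cat >> h.py <<'E'
from scipy.spatial.transform import Rotation as Ro
M=np.array([[4e-4,-.9569,-.2903,.0735],[1,4e-4,0,-.0009],[1e-4,-.2903,.9569,-.1809]])
def wrist(pos,q,u,v,z):
    f=240/np.tan(np.radians(59.8604/2));d=M[:,:3]@np.array([(u-313.814)/f,(v-239.143)/f,1])
    R=Ro.from_quat(q).as_matrix();o=np.array(pos)+R@M[:,3];d=R@d;return o+d*(z-o[2])/d[2]
E
python3 - <<'E'
from h import *
a=([.5364,-.0292,.2726],[-.0262,.9997,.0004,-.0006])
for u,v in[(292,306),(534,314),(230,293)]:print(wrist(*a,u,v,.186))
E
```

```text
[ 0.5939 -0.0424  0.186 ]
[0.5912 0.1293 0.186 ]
[ 0.5863 -0.086   0.186 ]
```

```bash
python3 -m inch '[[[0,0,0.041],0,0],[[0,0,0.041],0,0],[[0,0,0.04],0,0],[[-0.014,0,0],0,0],[[-0.014,0,0],0,0],[[-0.01,0,0],0,0],[[0,0,0],0,0]]'; python3 -m inch '[[[-0.002,0,0],0,0],[[-0.002,0,0],0,0],[[0,0,0],0,0]]'
```

```text
clock: 3.3
tool_pos: [0.5752, -0.0259, 0.1517]
tcp_rot: [-0.028, 1.0, -0.0, 0.001]
ft_force: [-0.1, -0.3, -0.0]
finger_gap: -0.0002
grip_force: 0.0
clock: 3.6
tool_pos: [0.5784, -0.0265, 0.1513]
tcp_rot: [-0.028, 1.0, -0.0, 0.0]
ft_force: [0.4, 0.0, 0.2]
finger_gap: -0.0
grip_force: 0.0
```

```bash
for i in 1 2 3; do python3 -m inch '[[[-0.0015,0,0],0,0],[[-0.0015,0,0],0,0],[[0,0,0],0,0]]' | egrep 'tool_pos|ft'; done
```

```text
tool_pos: [0.5815, -0.0264, 0.1511]
ft_force: [0.6, -0.1, 0.1]
tool_pos: [0.5845, -0.0262, 0.1511]
ft_force: [0.5, 0.5, -0.3]
tool_pos: [0.5876, -0.026, 0.1511]
ft_force: [-0.1, -0.6, 0.5]
```

```bash
for i in 1 2; do python3 -m inch '[[[-0.001,0,0],0,0],[[-0.001,0,0],0,0],[[0,0,0],0,0]]' | egrep 'tool_pos|ft'; done
```

```text
tool_pos: [0.5895, -0.0259, 0.1511]
ft_force: [-0.2, 0.4, 0.5]
tool_pos: [0.5915, -0.0258, 0.1511]
ft_force: [0.2, 0.6, 0.0]
```

```bash
for i in 1 2 3; do python3 -m inch '[[[-0.001,0,0],0,0],[[-0.001,0,0],0,0],[[0,0,0],0,0]]' | egrep 'tool_pos|ft'; done
```

```text
tool_pos: [0.5935, -0.0257, 0.1511]
ft_force: [-0.0, -0.3, -0.4]
tool_pos: [0.5955, -0.0255, 0.1511]
ft_force: [0.6, -0.3, 0.6]
tool_pos: [0.5975, -0.0254, 0.1511]
ft_force: [0.4, -0.9, 0.3]
```

There's still no contact 10 mm past the estimate, so I'll look.

```bash
python3 - <<'E'
from workcell import ctrl
import cv2,numpy as np
a=ctrl.grab_frame('wrist')['frame'][180:420,160:560];b=ctrl.grab_frame('top')['frame'][110:290,170:350]
cv2.imwrite('pics/c2.png',np.hstack([cv2.resize(a,(420,400),interpolation=3),cv2.resize(b,(380,400),interpolation=3)]))
E
```

```text
(no output)
```

View pics/c2.png

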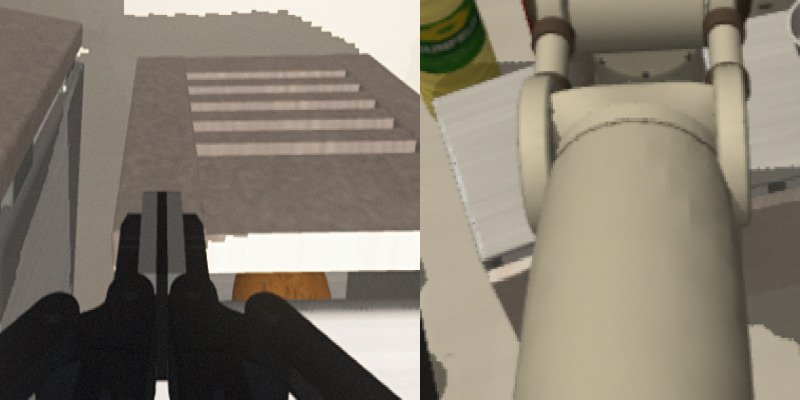

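```bash
python3 - <<'E'
from h import *
from workcell import ctrl
s=ctrl.state();a=(s['tool_pos'],s['tcp_rot']);print(a)
for u,v in[(360,321),(275,319),(268,319)]:print(wrist(*a,u,v,.186))
f=240/np.tan(np.radians(59.8604/2))
for P in [(0,0,0),(-.011,0,0),(.011,0,0),(-.011,0,-.035)]:
    d=M[:,:3].T@(np.array(P)-M[:,3]);print(P,d[:2]/d[2]*f+[313.8,239.1])
E
```

```text
(array([ 0.5974, -0.0254,  0.1511]), array([-0.0276,  0.9996, -0.    , -0.    ]))
[ 0.6005 -0.0081  0.186 ]
[ 0.6015 -0.0412  0.186 ]
[ 0.6016 -0.0439  0.186 ]
(0, 0, 0) [315.7053 277.2987]
(-0.011, 0, 0) [315.6652 298.8836]
(0.011, 0, 0) [315.7467 254.9931]
(-0.011, 0, -0.035) [316.0369 336.886 ]
```

```bash
for i in 1 2 3 4; do python3 -m inch '[[[-0.001,0,0],0,0],[[-0.001,0,0],0,0],[[0,0,0],0,0]]' | egrep 'tool_pos|ft'; done
```

```text
tool_pos: [0.5995, -0.0253, 0.1511]
ft_force: [-0.4, -0.5, 0.5]
tool_pos: [0.6015, -0.0252, 0.1511]
ft_force: [0.2, -0.4, -0.1]
tool_pos: [0.6034, -0.0251, 0.1511]
ft_force: [-0.2, -1.0, 0.7]
tool_pos: [0.6055, -0.025, 0.1511]
ft_force: [1.1, -0.3, 0.2]
```

```bash
python3 - <<'E'
from workcell import ctrl
import cv2,numpy as np
a=ctrl.grab_frame('wrist')['frame'][180:420,160:560];b=ctrl.grab_frame('scene')['frame'][150:310,155:325]
cv2.imwrite('pics/c3.png',np.hstack([cv2.resize(a,(420,400),interpolation=3),cv2.resize(b,(380,400),interpolation=3)]))
E
```

```text
(no output)
```

View pics/c3.png

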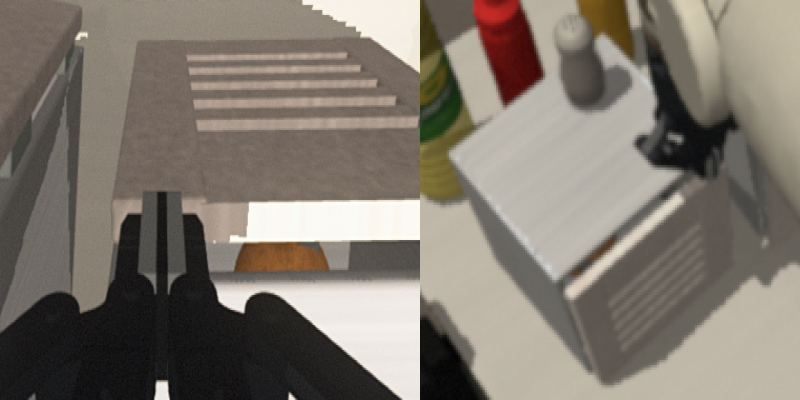

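```bash
python3 - <<'E'
from h import *
f,cx,cy,T=C['scene'];f=240/np.tan(np.radians(f/2))
for P in [(.6055,-.025,.151),(.6055,-.025,.188),(.5945,-.025,.188),(.6055,-.025,.23),(.59,-.025,.186)]:
    d=T[:,:3].T@(np.array(P)-T[:,3]);u,v=d[:2]/d[2]*f+[cx,cy];print(P,(u,v),'crop',420+(u-155)*2.235,(v-150)*2.5)
from workcell import ctrl
s=ctrl.state();print(s['tool_pos'],s['qpos'])
g=ctrl.grab_frame('wrist');print(g['mount']-np.vstack([M,[0,0,0,1]]),g['vfov'])
import cv2
s=ctrl.grab_frame('scene')['frame'][180:240,240:320];w=g['frame'][260:360,240:360]
cv2.imwrite('pics/c4.png',np.hstack([cv2.resize(s,(420,400),interpolation=2),cv2.resize(w,(380,400),interpolation=2)]))
E
```

```text
(0.6055, -0.025, 0.151) (np.float64(283.43090136918244), np.float64(228.6717370159269)) crop 707.0430645601227 196.67934253981727
(0.6055, -0.025, 0.188) (np.float64(282.3991357618676), np.float64(219.16682286986298)) crop 704.7370684277741 172.91705717465746
(0.5945, -0.025, 0.188) (np.float64(285.7967982994402), np.float64(222.7835336210967)) crop 712.3308441992488 181.95883405274174
(0.6055, -0.025, 0.23) (np.float64(281.1359809534548), np.float64(207.53028650730897)) crop 701.9139174309714 143.82571626827243
(0.59, -0.025, 0.186) (np.float64(287.24466474683186), np.float64(224.79737125054186)) crop 715.5668257091692 186.99342812635464
[ 0.6054 -0.025   0.1511] [-0.2405  0.27    1.5515  0.      1.32   -1.8665]
[[-0. -0.  0. -0.]
 [-0. -0. -0. -0.]
 [ 0.  0.  0.  0.]
 [ 0.  0.  0.  0.]] 59.860436720830656
```

View pics/c4.png

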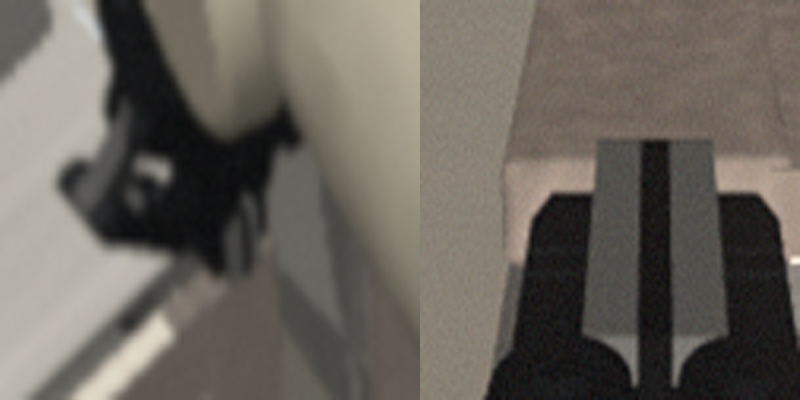

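Both views put the tips about 37 mm above the reported TCP height, hovering just over the door's top edge. That explains why nothing touched. I'll back off, go lower, and approach again.

```bash
python3 -m inch '[[[0.02,0,0],0,0],[[0.015,0,0],0,0],[[0,0,0.012],0,0],[[0,0,0.012],0,0],[[0,0,0],0,0]]';  python3 -m inch '[[[-0.004,0,0],0,0],[[-0.004,0,0],0,0],[[0,0,0],0,0]]' | egrep 'tool_pos|ft'; for i in 1 2 3; do python3 -m inch '[[[-0.001,0,0],0,0],[[-0.001,0,0],0,0],[[0,0,0],0,0]]' | egrep 'tool_pos|ft'; done
```

```text
clock: 8.0
tool_pos: [0.569, -0.0265, 0.1241]
tcp_rot: [-0.028, 1.0, 0.001, -0.002]
ft_force: [-0.8, -0.5, -0.2]
finger_gap: -0.0
grip_force: 0.0
tool_pos: [0.5796, -0.0266, 0.1276]
ft_force: [0.2, -0.2, -0.3]
tool_pos: [0.5806, -0.0264, 0.1273]
ft_force: [-0.2, -0.1, 0.4]
tool_pos: [0.5825, -0.0263, 0.1271]
ft_force: [0.7, -0.1, 1.2]
tool_pos: [0.5845, -0.0262, 0.1271]
ft_force: [-0.5, 0.1, 0.0]
```

```bash
for i in 1 2 3; do python3 -m inch '[[[-0.001,0,0],0,0],[[-0.001,0,0],0,0],[[0,0,0],0,0]]' | egrep 'tool_pos|ft'; done
```

```text
tool_pos: [0.5865, -0.026, 0.1271]
ft_force: [-0.1, -0.1, 0.2]
tool_pos: [0.5885, -0.0259, 0.1271]
ft_force: [0.6, 0.9, 0.5]
tool_pos: [0.59, -0.0259, 0.1271]
ft_force: [-3.7, -0.6, 1.5]
```

Contact at x ≈ 0.589, as predicted. Now I'll press.

```bash
for i in 1 2 3 4; do python3 -m inch '[[[-0.001,0,0],0,0],[[0,0,0],0,0]]' | egrep 'tool_pos|ft'; done
```

```text
tool_pos: [0.5915, -0.0259, 0.127]
ft_force: [-1.0, -0.0, 0.9]
tool_pos: [0.5923, -0.0259, 0.127]
ft_force: [-2.6, -2.3, 2.1]
tool_pos: [0.5934, -0.0258, 0.1271]
ft_force: [-3.0, -1.5, 2.0]
tool_pos: [0.5944, -0.0258, 0.1271]
ft_force: [-2.9, -1.9, 0.4]
```

```bash
python3 -m inch '[[[-0.0007,0,0],0,0],[[0,0,0],0,0]]' | egrep 'tool_pos|ft'; python3 -m inch '[[[0.015,0,0],0,0],[[0.03,0,0],0,0],[[0.03,0,0],0,0],[[0.03,0,0],0,0],[[0,0,-0.04],0,0],[[0,0,-0.04],0,0],[[0,0,0],0,0],[[0,0,0],0,0]]'
python3 - <<'E'
from workcell import ctrl
import cv2,numpy as np
s=ctrl.state();print(s['tool_pos'],s['tcp_rot'])
a=ctrl.grab_frame('wrist')['frame'];b=ctrl.grab_frame('top')['frame'][110:290,170:350]
cv2.imwrite('pics/c5.png',np.hstack([cv2.resize(a,(480,360)),cv2.resize(b,(320,360),interpolation=3)]))
E
```

```text
tool_pos: [0.5951, -0.0258, 0.1271]
ft_force: [-3.0, -2.7, -0.1]
clock: 11.9
tool_pos: [0.4917, -0.0312, 0.2085]
tcp_rot: [-0.028, 1.0, -0.0, 0.002]
ft_force: [-0.6, -0.1, -0.3]
finger_gap: 0.0003
grip_force: 0.0
[ 0.49167583 -0.03120517  0.20851948] [-2.77243065e-02  9.99613128e-01 -1.76935256e-04  2.21949772e-03]
```

View pics/c5.png

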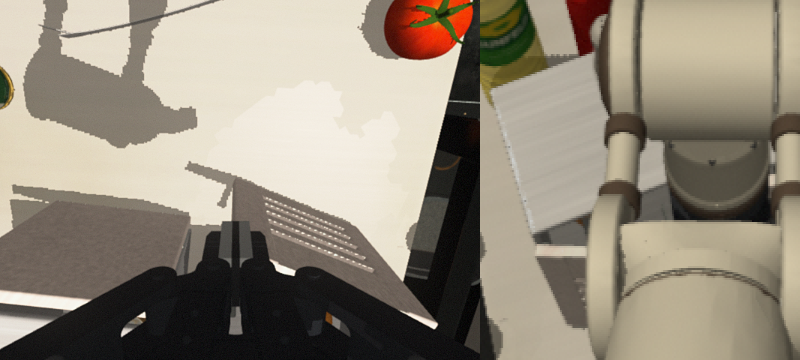

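The catch has let go and the door stands ajar, its free lower corner at (235,180) in the wrist view. Next I'll pass over the door's top and lower the closed fingers behind it.

```bash
python3 -m inch '[[[-0.031,0.0017,0],0,0],[[-0.031,0.0017,0],0,0],[[-0.031,0.0017,0],0,0],[[0,0,0],0,0],[[0,0,0],0,0]]' | egrep 'tool_pos|ft';  python3 - <<'E'
from h import *
p=[.6956,.0476,.0562];h=w(p,(-.088,.088))
f,cx,cy,T=C['scene'];f=240/np.tan(np.radians(f/2))
for th in(.3,.4,.5):
    for L in (.176,):
        e=w(p,(-.088-L*np.sin(th),.088-L*np.cos(th)));print(th,e)
E
python3 -m inch '[[[0,0,0.02],0,0],[[0,0,0.01],0,0],[[0,0,0.01],0,0],[[0,0,0],0,0]]'| egrep 'tool_pos|ft'; python3 -m inch '[[[0,0,0.01],0,0],[[0,0,0.01],0,0],[[0,0,0],0,0]]'| egrep 'tool_pos|ft'
```

```text
tool_pos: [0.5821, -0.0207, 0.205]
ft_force: [-1.0, 0.2, 0.2]
0.3 [ 0.5603 -0.0403]
0.4 [ 0.5435 -0.0352]
0.5 [ 0.5272 -0.0284]
tool_pos: [0.5812, -0.0209, 0.1652]
ft_force: [0.3, 0.2, 0.5]
tool_pos: [0.5816, -0.0209, 0.1452]
ft_force: [-0.3, 0.7, -1.4]
```

```bash
python3 -m inch '[[[0,0,0.009],0,0],[[0,0,0.008],0,0],[[0,0,0],0,0]]'| egrep 'tool_pos|ft'; for i in 1 2 3; do python3 -m inch '[[[0.003,0,0],0,0],[[0.003,0,0],0,0],[[0,0,0],0,0]]'| egrep 'tool_pos|ft'; done
```

```text
tool_pos: [0.5818, -0.0209, 0.1284]
ft_force: [-0.4, -0.0, -0.6]
tool_pos: [0.5767, -0.0215, 0.1305]
ft_force: [0.1, 0.8, -0.4]
tool_pos: [0.5705, -0.0218, 0.1302]
ft_force: [0.2, 0.3, 0.4]
tool_pos: [0.5644, -0.0221, 0.1301]
ft_force: [-0.3, 0.3, 0.3]
```

```bash
python3 -m inch '[[[0,0,0],0.1,0],[[0,0,0],0.1,0],[[0,0,0],0.1,0],[[0,0,0],0.1,0],[[0,0.005,0],0,0],[[0,0,0],0,0]]'; python3 -m inch '[[[0.002,0,0],0,0],[[0.002,0,0],0,0],[[0,0,0],0,0]]'| egrep 'tool_pos|ft'; python3 -m inch '[[[0.0075,-0.0005,0],0.05,0],[[0.0075,-0.0005,0],0.05,0],[[0.0075,-0.0005,0],0.05,0],[[0.0075,-0.0005,0],0.05,0],[[0,0,0],0,0]]'
```

```text
clock: 15.0
tool_pos: [0.5667, -0.0169, 0.1301]
tcp_rot: [0.17, 0.985, 0.0, 0.0]
ft_force: [0.2, -0.0, 0.4]
finger_gap: 0.0001
grip_force: 0.0
tool_pos: [0.5625, -0.016, 0.1301]
ft_force: [-0.5, 0.1, -0.1]
clock: 15.8
tool_pos: [0.534, -0.0054, 0.1301]
tcp_rot: [0.269, 0.963, 0.0, -0.0]
ft_force: [0.4, 0.0, 0.6]
finger_gap: 0.0
grip_force: 0.0
```

```bash
for i in 1 2; do python3 -m inch '[[[0.0075,-0.0005,0],0.05,0],[[0.0075,-0.0005,0],0.05,0],[[0.0075,-0.0005,0],0.05,0],[[0.0075,-0.0005,0],0.05,0],[[0.0075,-0.0005,0],0.05,0],[[0.0075,-0.0005,0],0.05,0],[[0.0075,-0.0005,0],0.05,0]]'|egrep 'tool_pos|rot|ft'; done; python3 - <<'E'
from h import *
p=[.6956,.0476,.0562]
from workcell import ctrl
s=ctrl.state();t=np.array(s['tool_pos']);R=Ro.from_quat(s['tcp_rot']).as_matrix()
h=w(p,(-.088,.088));v=t[:2]-h
x=R[:2,0];y=R[:2,1];print('r',-v@y,'d',-v@x,'tool x angle rel shut',np.arctan2(-x[1],-x[0])-.0562, 'ray angle',np.arctan2(-v[1],-v[0]), s['ft_force'])
E
```

```text
tool_pos: [0.4924, 0.0248, 0.1303]
tcp_rot: [0.433, 0.901, -0.0, 0.0]
ft_force: [-0.4, -0.5, -0.2]
tool_pos: [0.4631, 0.0684, 0.1302]
tcp_rot: [0.583, 0.812, -0.0, 0.0]
ft_force: [0.0, -0.8, 0.0]
r 0.15220021738005404 d 0.0141741044217406 tool x angle rel shut -1.3015246312533661 ray angle 0.4183318896154129 [ 0.0496 -0.8139  0.0051]
```

```bash
python3 -m inch '[[[0.0075,-0.0005,0],0.045,0],[[0.0075,-0.0005,0],0.045,0],[[0.0075,-0.0005,0],0.045,0],[[0.0075,-0.0005,0],0.045,0],[[0.0075,-0.0005,0],0.045,0],[[0.006,-0.0005,0],0.045,0],[[0,0,0],0,0]]'; python3 - <<'E'
from h import *
p=[.6956,.0476,.0562]
from workcell import ctrl
s=ctrl.state();t=np.array(s['tool_pos']);R=Ro.from_quat(s['tcp_rot']).as_matrix()
h=w(p,(-.088,.088));v=t[:2]-h
x=R[:2,0];y=R[:2,1];print('r',-v@y,'d',-v@x,'angle',np.arctan2(-x[1],-x[0])-.0562)
E
# back off from the door, then lift
python3 -m inch '[[[-0.015,0,0],0,0],[[-0.02,0,0],0,0],[[-0.02,0,0],0,0],[[0,0,-0.04],0,0],[[0,0,-0.04],0,0],[[0,0,-0.04],0,0],[[0,0,0],0,0]]'
python3 - <<'E'
from workcell import ctrl
import cv2,numpy as np
s=ctrl.state();print(s['tool_pos'],s['tcp_rot'])
a=ctrl.grab_frame('scene')['frame'][100:420,120:440];b=ctrl.grab_frame('top')['frame'][80:420,150:490]
cv2.imwrite('pics/c6.png',np.hstack([cv2.resize(a,(400,400),interpolation=3),cv2.resize(b,(400,400),interpolation=3)]))
E
```

```text
clock: 17.9
tool_pos: [0.4509, 0.1106, 0.1302]
tcp_rot: [0.686, 0.727, 0.0, 0.0]
ft_force: [0.5, 0.2, 0.2]
finger_gap: -0.0001
grip_force: 0.0
r 0.1528307541444771 d 0.01108418281652957 angle -1.5690808380301242
clock: 18.6
tool_pos: [0.4575, 0.0544, 0.2567]
tcp_rot: [0.686, 0.727, 0.003, 0.005]
ft_force: [0.5, -0.2, -0.1]
finger_gap: 0.0001
grip_force: 0.0
[0.45752015 0.0543744  0.25674597] [0.68639716 0.72720191 0.00342475 0.00495911]
```

View pics/c6.png

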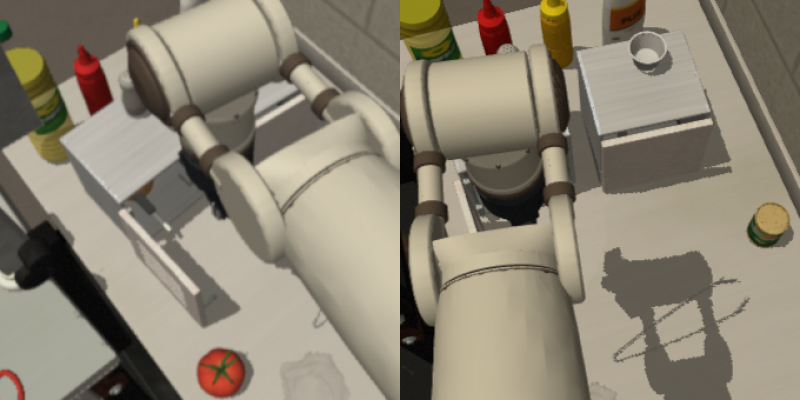

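```bash
python3 - <<'E'
from h import *
a=onz('scene',216,268,.186);b=onz('scene',120+209/1.25,100+298/1.25,.186);d=b-a;print(a,b,np.linalg.norm(d),np.pi/2-(np.arctan2(-d[1],-d[0])-.0562)*-1)
from workcell import ctrl;print(ctrl.state()['ft_force'])
E
```

```text
[0.6007 0.1366 0.186 ] [0.4087 0.1171 0.186 ] 0.19292488983000408 1.6154781250490655
[-0.4323 -0.0899 -0.9098]
```

The door stands about square to its cupboard (roughly 1.5–1.57 rad), the plain door is shut, and the hand is clear.

```bash
python3 -c "from workcell import ctrl;print(ctrl.close_job())"
```

```text
the job is handed in; nothing more can be done
None
```

The slotted door was pressed until the catch let go, sprang ajar, and was pushed from behind until about square to its cupboard (1.5–1.57 rad); the last pictures showed the plain door shut and nothing else moved, and I handed the job in with the hand clear at about 19 s.

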